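# Copy a cutting guide's angle with a lockable bevel gauge

## Task

Copy the angle of the cutting guide whose wing is clamped (screwed strap on the wing) to the guide with the loose wing. Slide the bevel gauge by its handle onto the clamped guide until its hook stops snugly against the hinge pin, stock flush along the outside of the fixed bar, which pushes its blade open against the wing; let go and push the lock cap fully down, then slide the locked gauge in the same way onto the other guide, so that the blade swings the loose wing to that angle, and leave it seated there. On each guide press the gauge home for a moment with 5 to 10 N, never over 25 N; do not touch the wings with the gripper, and leave everything else alone.

Things in the scene. Friction and masses are not known exactly. Their poses are not given: they have to be found in the camera images.
- gauge: Loose steel bevel gauge, 0.6 kg, at first on the right. Frame: origin on the blade's pivot axis at the level of the underside, z up. Stock: x=-125 to -12, y=8 to 32 mm, 24 mm high; its face y=8 mm goes on a guide's bar. A hook (z=25 to 31 mm) stops on the hinge pin with its nose at x=+5.7 mm. Seated, this frame coincides with the guide's to about 0.5 mm. Slide it on along the guide's -x.
- gauge_grip (a point): Middle of the gauge's black handle, at x=-70, y=20, z=42 mm in the gauge's frame; handle 40 mm long (gauge x), 20 mm wide (gauge y), z=24 to 60 mm. Grip it across the width with the fingertips above z=27 mm, to clear the 24 mm high guide bars.
- gauge_blade: The gauge's blade. Frame: origin on the pivot axis at the underside, z up, x outward; x=16 to 115, y=10 to 16, z=9 to 23 mm; its last 40 mm bear on the wing (inner face y=8 mm). Gauge angle (gauge -x axis to this x axis, anticlockwise from above) 0.9 to 1.1 rad at first; the clamped wing pushes it open. Unlocked it slips at 0.015 N m, locked at over 0.07 N m.
- gauge_blade_face (a point): point on the blade's inner face, 95 mm out from the pivot axis, 16 mm above the underside
- gauge_lock_top (a point): top centre of the round grey lock cap, 16 mm across, at x=-22, y=22 mm in the gauge's frame; 54.5 mm above the gauge's underside when unlocked, about 50 mm when locked
- gauge_lock (a joint): travel of the lock cap in m: 0 unlocked, about 0.0045 fully down, where it stops hard. It moves down at some 3 N; push it home with about 10 N. It stays down by itself.
- set_guide: Fixed guide with the clamped wing (steel strap with two screw heads on top of the wing). Guides are parallel, side by side; either may be the left one. Frame: origin on the hinge axis at worktop level, z up; the bar runs along -x to x=-115 mm, y=-8 to +8 mm, 24 mm high, outer face y=+8 mm; on its -y side a 4 mm high board. Round hinge pin, 12 mm across, up to z=30 mm at the origin.
- set_wing: Wing of the clamped guide; it cannot be turned. Frame: origin on the hinge axis at worktop level, z up, x outward; bar 105 mm long, y=-8 to +8 mm, z=5 to 24 mm, outer face y=+8 mm. Corner angle (guide's -x axis to this x axis, anticlockwise from above): 1.25 to 1.65 rad.
- new_guide: Fixed guide with the loose wing, plain on top; otherwise like the other. Frame: origin on the hinge axis at worktop level, z up; the bar runs along -x to x=-115 mm, y=-8 to +8 mm, 24 mm high, outer face y=+8 mm; on its -y side a 4 mm high board. Round hinge pin, 12 mm across, up to z=30 mm at the origin.
- new_wing: Wing to be set; its hinge slips at 0.03 N m and stays as left. Frame: origin on the hinge axis at worktop level, z up, x outward; bar 105 mm long, y=-8 to +8 mm, z=5 to 24 mm, outer face y=+8 mm. Corner angle (guide's -x axis to this x axis, anticlockwise from above): 1.85 to 2.05 rad at first; the set blade closes it.
- tape_roll: roll of beige tape lying flat, 100 mm across, 25 mm high, in front of the centrifuge, which stands fixed between gauge and guides at x=0.47 to 0.83 m, y=-0.26 to -0.02 m, 0.2 m high in front, 0.5 m behind; a bystander; origin at the middle of its underside
- blue_vial: standing capped vial, 24 mm across, 52 mm high; a bystander; origin at the middle of its underside
- amber_vial: standing capped amber vial, 32 mm across, 62 mm high, behind the guides; a bystander; origin at the middle of its underside
- tube_a: microtube lying down, 41 mm long; a bystander; origin at the middle of its underside
- tube_b: microtube lying down, 41 mm long; a bystander; origin at the middle of its underside

How it is judged:
By the outcome, as a careful person would: the job done as asked, in the order asked, and still so for the second after the job is handed in, with the robot touching nothing.
It also fails if it takes over 72 s, if anything falls off the work surface, if the arm or the gripper's body presses on something with over 40 N, if the wrist force passes 120 N, or if a joint passes its speed limit or range.

## Robot

A 6-joint arm with a two-finger parallel gripper is mounted at the origin on a cart in front of the work surface, level with it; the furniture and walls round the work are solid. World frame = base frame: x ahead of the robot, y to its left, z up, the work surface at z = 0. Lengths are in mm, angles in rad, forces in N, time in s.
With the tool pointing down it reaches from about 300 to 775 mm from the base axis. Payload 14.6 kg.
Tool frame: the origin (TCP) lies on the centre line of the jaws, within the pads' length; the fingertips stand 19 mm ahead of it and the grasp point (between the pads) is the TCP (bot.tip_reach is the distance from the TCP to the fingertips, in mm); z points along the fingers, y is the line along which they close (so a half turn about z gives the same grasp; the last joint's range is limited). The gripper opens to 85 mm and grips with 20 to 120 N. Pads are 22 mm wide; open, the fingers measure 114 mm over their backs; the gripper's body (76 mm by 85 mm) begins 54 mm behind the grasp point. The pads swing forward as they close: fully open they stand 13 mm farther back than shut.
Start: joints at [-1.192, 0.3, 1.521, -0, 1.321, -0.067], TCP at [237.141, -496.24, 250.281] pointing down, gripper open.
Joint ranges: [-3.03, 3.03], [-0.79, 2.21], [0.23, 2.52], [-1.04, 4.18], [0, 3.07], [-2.55, 2.55]. Speed limits (rad/s): [2.22, 2.22, 2.57, 3.14, 3.14, 3.14].

## Interface

Orientations are given as a unit quaternion [w, x, y, z].
In Python, from rig import bot gives the robot as it stands. Calls block until the motion is done:
- bot.move_to(position, orientation): joint-space move of the TCP to a pose.
- bot.servo_line(position, attitude=None, speed=150, until_force=None): straight line of the TCP; attitude=None keeps the orientation; speed is the mean speed in mm/s. With until_force (N) it stops when the force on the tool has changed by that much, and returns True; else False.
- bot.move_joints(angles): joint-space move.
- bot.move_gripper(opening, grip_force=None): finger opening in mm; grip_force is the grip in N (None keeps the last); returns when the fingers have stopped.
- bot.dwell(seconds).
- bot.ik(position, orientation): joint angles nearest the present ones, or None.
- bot.read_state(): the state.
- bot.read_camera(name): name is "scene" or "top" or "wrist"; returns a dict with "image" (480x640x3 uint8, blue, green, red), "depth" (480x640 float32, mm along the optical axis (not along the pixel's ray), 0 where there is no reading), "fovy" (degrees; the focal length in pixels is half the picture's height over the tangent of half this angle, whatever the lens; pixels are square), "cx", "cy" (the principal point, pixels), "eye" and "attitude" of the camera in the world; the wrist camera has in their place "mount" (4x4, takes a point from camera to tool coordinates, whose origin is the TCP and whose axes are the flange's). Camera axes: x right, y down, z forward; pixel columns grow to the right and rows downward; lengths in mm; the calibration is good to about 2 mm. A picture is of the moment at which its call begins: read the wrist's pose just before it.
A pose or a line that the arm cannot do raises bot.MotionError and nothing moves.
- bot.finish_job(): hands the job in; it is judged then, once.
The state is a dict: "clock": time; "joint_positions": joint angles; "qvel": joint speeds; "effort": joint torques, N m; "ee_pos": TCP position; "tool_rot": TCP orientation; "ft_force": force on the tool from outside, world axes, zero at the start; "moment": the same for the moment, N m; "grip_width": finger opening in mm; "grip_force": force on a finger pad.
Only numpy, scipy, OpenCV 4.12 (cv2) and the standard library are available. Lean on these libraries where they do the work, as an engineer would, in place of code of your own. Each camera call takes 0.05 s, during which the arm holds its last target. There are 200 camera calls.

## Working session

There is one attempt and no reset: what is moved stays moved. The work goes in short steps, each a Python script; the robot and the scene stay as the last script left them, time stands still between calls to the robot, and variables do not carry over. Pictures are saved under pics/ and viewed, at most 12 in all, crops included, and the job is handed in when it is done.

```bash
ls; mkdir -p pics
cat > h.py <<'E'
import numpy as np, cv2, pickle
from rig import bot
from scipy.spatial.transform import Rotation as R
def rot(q): return R.from_quat([q[1],q[2],q[3],q[0]]).as_matrix()
def cloud(c,T=None):
    d=c["depth"]; f=240/np.tan(np.radians(c["fovy"])/2)
    v,u=np.mgrid[0:480,0:640]
    p=np.stack([(u-c["cx"])*d/f,(v-c["cy"])*d/f,d],-1)
    if T is None:
        return p@rot(c["attitude"]).T+np.array(c["eye"])
    return p@T[:3,:3].T+T[:3,3]
def wristT(s,c):
    T=np.eye(4);T[:3,:3]=rot(s["tool_rot"]);T[:3,3]=s["ee_pos"]
    return T@np.array(c["mount"])
E
python3 - <<'E'
from h import *
for n in ["top","scene"]:
    c=bot.read_camera(n); pickle.dump(c,open(n+".pkl","wb")); cv2.imwrite(f"pics/{n}.png",c["image"])
    print(n,c["fovy"],c["cx"],c["cy"],c["eye"],c["attitude"])
s=bot.read_state();c=bot.read_camera("wrist");pickle.dump((s,c),open("w0.pkl","wb"));cv2.imwrite("pics/w0.png",c["image"]);print(s,c["mount"],c["fovy"])
E
```

```text
pics
top 52.78181296904702 330.33000392747425 229.07223295900064 [ 337.62768677  -37.5550044  1368.17168461] [ 0.05079036 -0.69501317  0.71465019 -0.06043292]
scene 50.57303018089453 330.06635850983463 236.91476513102205 [-173.55846612 1051.23042832  692.7918243 ] [ 0.15500612 -0.24789056  0.80535886 -0.51567478]
{'clock': 0.1, 'joint_positions': array([-1.19160277e+00,  3.00449322e-01,  1.52154406e+00, -1.10690900e-06,
        1.32073430e+00, -6.66178458e-02]), 'qvel': array([ 0.00216988,  0.0004016 , -0.0003025 , -0.00075303,  0.00052776,
        0.00021191]), 'effort': array([ 1.37026982e-03, -5.44376349e+01, -3.62370014e+01, -8.35035780e-05,
        3.03404748e-03, -2.01785400e-05]), 'ee_pos': array([ 237.06651207, -496.05764112,  249.74891633]), 'tool_rot': array([-5.60516324e-04,  9.75259033e-01,  2.21064464e-01, -8.88649628e-05]), 'ft_force': array([ 0.28787087, -0.08784418,  0.02352238]), 'moment': array([ 0.00284249, -0.06022351, -0.03270085]), 'grip_force': 0.0, 'grip_width': 85.61090465658438} [[-1.09251554e-03 -9.55404911e-01 -2.95296905e-01  7.50155636e+01]
 [ 9.99999294e-01 -9.05480426e-04 -7.70120921e-04 -1.33902758e+00]
 [ 4.68391743e-04 -2.95297538e-01  9.55405225e-01 -1.22858725e+02]
 [ 0.00000000e+00  0.00000000e+00  0.00000000e+00  1.00000000e+00]] 70.52306031328806
```

View pics/top.png

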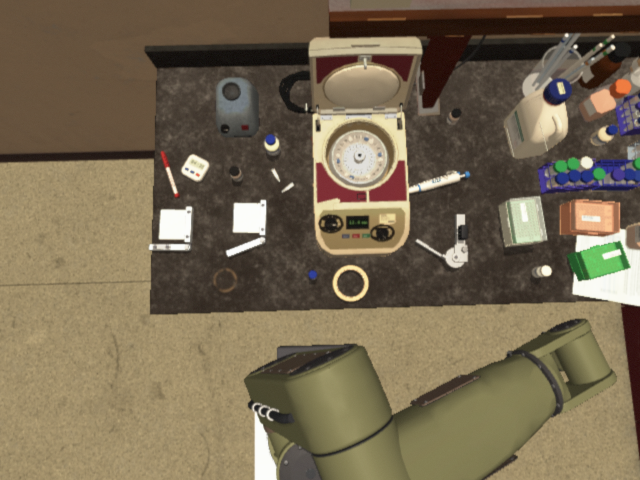

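View pics/w0.png

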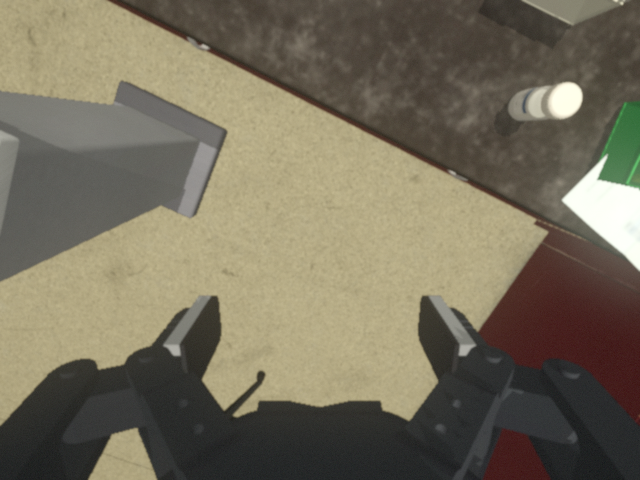

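The top view looks down with +x up and +y to the left. The guides are at about (172,228) and (248,222), and the gauge is at about (455,242). I'll enlarge both areas.

Run:
```python
from h import *
c=pickle.load(open("top.pkl","rb"));I=c["image"]
a=cv2.resize(I[190:265,140:280],None,fx=5.7,fy=5.7,interpolation=cv2.INTER_CUBIC)[:,:800]
cv2.imwrite("pics/a.png",a)
a=cv2.resize(I[200:280,405:485],None,fx=7,fy=7,interpolation=cv2.INTER_CUBIC)
cv2.imwrite("pics/b.png",a)
P=cloud(c)
for u,v in [(175,225),(170,246),(250,215),(245,245),(187,222),(265,218),(461,225),(455,257),(430,247),(450,300)]: print((u,v),P[v,u].round(1))
```

```text
(175, 225) [577.7 383.    3.3]
(170, 246) [515.  389.   24.6]
(250, 215) [600.3 169.    7.1]
(245, 245) [511.9 180.3  26.1]
(187, 222) [582.5 344.4  19.7]
(265, 218) [587.4 124.3  23.7]
(461, 225) [ 547.3 -419.2   56.3]
(455, 257) [ 460.4 -399.8   44.4]
(430, 247) [ 495.8 -343.7   -6.1]
(450, 300) [ 344.  -387.9    5.9]
```

View pics/a.png

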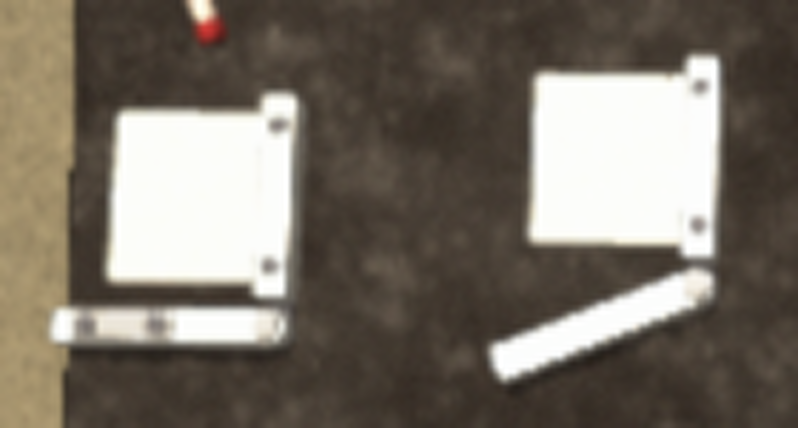

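View pics/b.png

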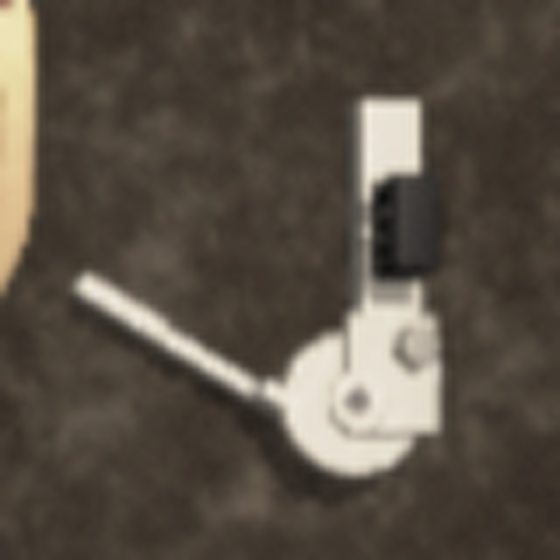

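The left guide (strap and screw heads) is the clamped one, with its hinge near (515,355). The loose guide's hinge is near (530,128). Both bars run along world +x with the outer face towards -y, and the gauge already points the same way. Next are close wrist views of all three.

Run:
```python
from h import *
Q=[0,0,1,0]
def view(n):
    bot.dwell(0.25); s=bot.read_state(); c=bot.read_camera("wrist"); pickle.dump((s,c),open(n+".pkl","wb")); cv2.imwrite(f"pics/{n}.png",c["image"]); print(n,s["clock"],s["ee_pos"].round(1),s["joint_positions"].round(2))
bot.move_to([360,-250,320],Q)
bot.move_to([370,100,300],Q)
bot.move_to([590,165,220],Q); view("new")
bot.move_to([590,365,220],Q); view("set")
bot.move_to([370,100,300],Q)
bot.move_to([360,-250,320],Q)
bot.move_to([530,-405,220],Q); view("gau")
a=[cv2.imread(f"pics/{n}.png") for n in("set","new")]
cv2.imwrite("pics/m.png",cv2.resize(np.vstack([x[:330] for x in a]),None,fx=.9,fy=.9))
```

```text
new 4.575 [589.8 164.8 221.2] [ 0.21  0.46  1.37  0.    1.31 -1.36]
set 5.6917 [590.5 363.8 220.4] [ 0.5   0.65  1.08 -0.    1.41 -1.07]
gau 9.6167 [ 529.9 -404.8  221.3] [-0.71  0.59  1.18  0.    1.37 -2.28]
```

View pics/m.png

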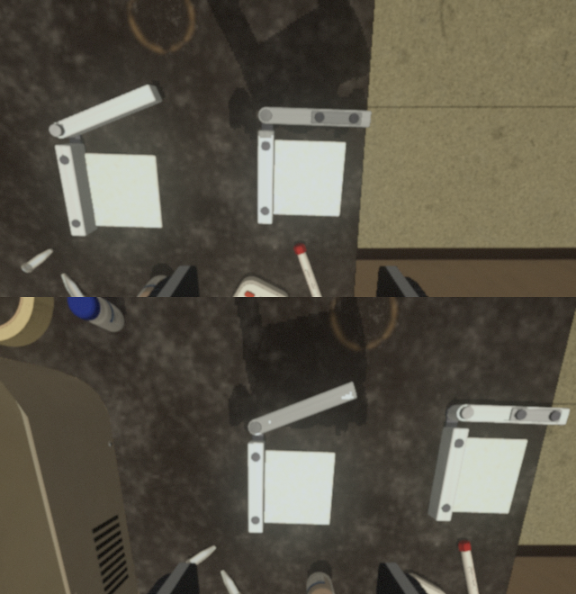

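View pics/gau.png

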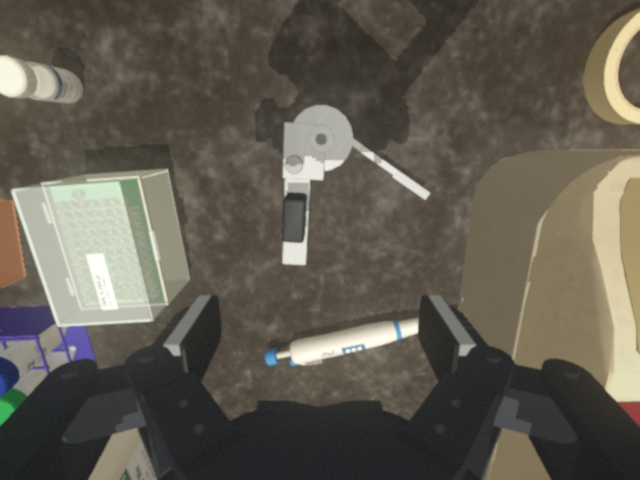

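The wrist views confirm it. In the 0.9-scale mosaic the set guide's pin is at (265,115) and the new guide's pin is at (255,427). In the gauge view its pivot is at (321,139) and the handle at (294,217). I'll rectify to known heights for precise readings.

```bash
cat >> h.py <<'E'
def ortho(s,c,z,x1,y1,w,h,k):
    """image of plane z; pixel(0,0)=(x1,y1) world, down=-x, right=-y, k px/mm, size w,h px"""
    T=wristT(s,c); f=240/np.tan(np.radians(c["fovy"])/2)
    v,u=np.mgrid[0:h,0:w]; X=np.stack([x1-v/k,y1-u/k,np.full(u.shape,float(z))],-1)
    p=(X-T[:3,3])@T[:3,:3]
    return cv2.remap(c["image"],(f*p[...,0]/p[...,2]+c["cx"]).astype(np.float32),(f*p[...,1]/p[...,2]+c["cy"]).astype(np.float32),cv2.INTER_CUBIC)
E
python3 - <<'E'
from h import *
t=[]
for n,z,x1,y1 in [("set",24,650,475),("new",24,660,245),("gau",24,610,-300),("gau",60,610,-300)]:
    s,c=pickle.load(open(n+".pkl","rb")); o=ortho(s,c,z,x1,y1,400,300,2 if n!="gau" else 2)
    if n=="gau": print(n)
    for i in range(0,400,100): cv2.line(o,(i,0),(i,5),(0,255,0),1)
    t.append(o)
    P=cloud(c,wristT(s,c))
    f=240/np.tan(np.radians(c["fovy"])/2)
    pts={"set":[(294,128),(294,200),(340,130),(340,195)],"new":[(283,145),(284,210),(330,130),(330,200)],"gau":[(321,139),(294,163),(294,217),(295,255),(300,170),(390,170)]}[n]
    for u,v in pts: print(n,(u,v),P[v,u].round(1))
cv2.imwrite("pics/o.png",np.vstack([np.hstack(t[:2]),np.hstack(t[2:])]))
E
```

```text
set (294, 128) [512.5 343.   30.3]
set (294, 200) [578.  340.9  24.3]
set (340, 130) [514.3 383.9  21.9]
set (340, 195) [577.2 386.    3. ]
new (283, 145) [526.6 133.6  29.2]
new (284, 210) [587.8 131.9  22.9]
new (330, 130) [513.8 175.9  22.8]
new (330, 200) [582.1 177.1   2.7]
gau
gau (321, 139) [ 461.2 -402.3   42.8]
gau (294, 163) [ 480.3 -425.    53.6]
gau (294, 217) [ 525.7 -425.7   59.2]
gau (295, 255) [ 574.3 -428.3   23.3]
gau (300, 170) [ 486.1 -420.1   53.7]
gau (390, 170) [ 489.7 -337.5   22.5]
gau
gau (321, 139) [ 461.2 -402.3   42.8]
gau (294, 163) [ 480.3 -425.    53.6]
gau (294, 217) [ 525.7 -425.7   59.2]
gau (295, 255) [ 574.3 -428.3   23.3]
gau (300, 170) [ 486.1 -420.1   53.7]
gau (390, 170) [ 489.7 -337.5   22.5]
```

View pics/o.png

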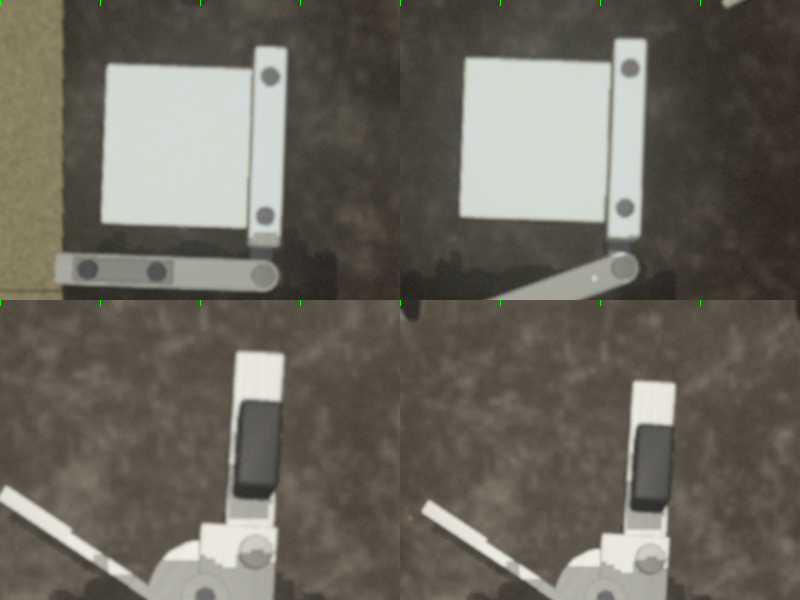

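Rectified at 2 px/mm, I get:
- **Set guide:** pin at (264,275), so the hinge is at (512.5, 343.6). The bar edge runs (287,46)–(280,235), so the bar direction is -0.036 rad.
- **New guide:** pin at (624,267), so the hinge is at (526.3, 133.6), parallel to the other.
- **Gauge:** handle centre at (653,462) on the z=60 plane, so it is at (529, -426.5). Its yaw is about -0.06 and its blade angle about 1.03.

These agree with the depth readings and the given sizes. Next I grasp it and carry it to just in front of the set guide.

```bash
cat >> h.py <<'E'
def q(yaw):  # tool down, tool x along world -x, turned by yaw
    a=(np.pi+yaw)/2; return [0,np.cos(a),np.sin(a),0]
phi=-0.036
e=np.array([np.cos(phi),np.sin(phi),0]); yg=np.array([np.sin(phi),-np.cos(phi),0])
H={"set":np.array([512.5,343.6,0]),"new":np.array([526.3,133.6,0])}
def G(g,back,lat,z): # TCP for grip with gauge 'back' mm short of home and 'lat' off the bar
    return list(H[g]+(70-back)*e+(20+lat)*yg+[0,0,z])
def st(m=""):
    s=bot.read_state(); print(m,"t",round(s["clock"],1),"p",s["ee_pos"].round(1),"F",s["ft_force"].round(1),"w",round(float(s["grip_width"]),1),round(float(s["grip_force"]),1)); return s
E
python3 - <<'E'
from h import *
bot.move_gripper(50,60)
bot.move_to([529,-426.5,90],q(-.06))
bot.servo_line([529,-426.5,50],speed=60); st("down")
bot.move_gripper(0,60); st("grip")
bot.servo_line([529,-426.5,110],speed=150); st("lift")
bot.servo_line([370,-400,140],q(phi),speed=200)
bot.servo_line([370,100,140],q(phi),speed=300)
a=G("set",125,3,110); bot.servo_line(a,speed=250); st("pre")
s=bot.read_state(); c=bot.read_camera("wrist"); cv2.imwrite("pics/p1.png",c["image"]); pickle.dump((s,c),open("p1.pkl","wb"))
E
```

```text
down t 11.5 p [ 529.1 -426.6   50.3] F [-0.4  0.3  0.1] w 50.0 0.0
grip t 11.9 p [ 529.2 -426.7   50.5] F [-0.2  0.2  3.9] w 18.9 59.7
lift t 12.4 p [ 528.6 -426.1  108.7] F [ 0.1  0.5 -7.6] w 18.9 59.1
pre t 16.3 p [456.5 321.7 109.9] F [-0.4 -0.3 -7.2] w 19.0 59.0
```

View pics/p1.png

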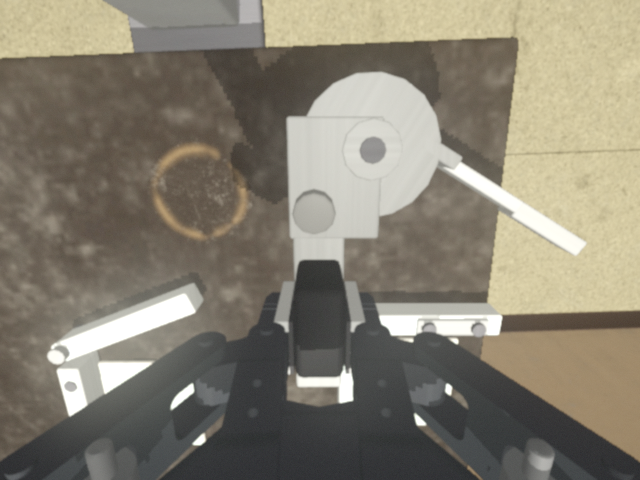

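The gauge is held square: pivot at (373,150), handle between the pads, blade still closed. Next I descend, slide on, press against the bar, then press home.

Run:
```python
from h import *
s,c=pickle.load(open("p1.pkl","rb")); P=cloud(c,wristT(s,c))
d=P[146:155,368:378].reshape(-1,3).mean(0)-s["ee_pos"]; print("pivot rel grip e,y,z",d@e,d@yg,d[2])
bot.servo_line(G("set",125,3,54),speed=100)
print(bot.servo_line(G("set",125,3,50),speed=15,until_force=4)); s=st("table")
z=s["ee_pos"][2]+.3
bot.servo_line(G("set",125,3,z),speed=20); st("z")
print(bot.servo_line(G("set",15,3,z),speed=60,until_force=8)); st("slid")
print(bot.servo_line(G("set",15,-6,z),speed=8,until_force=3)); s=st("lat")
p=s["ee_pos"]; L=(p-H["set"])@yg-20; print("lat",L)
pickle.dump((L,z),open("L.pkl","wb"))
c=bot.read_camera("wrist"); cv2.imwrite("pics/p2.png",c["image"])
```

```text
pivot rel grip e,y,z -69.44263194684724 -20.79295103079945 -6.413722935233821
True
table t 17.4 p [457.  322.7  50.5] F [-0.4 -0.3  6.7] w 19.0 61.0
z t 17.7 p [456.5 322.5  50.5] F [-0.2 -0.1 -6.8] w 19.1 59.0
False
slid t 19.7 p [566.5 318.7  50.8] F [ 0.8  0.3 -7.5] w 19.2 59.0
True
lat t 20.2 p [566.6 320.9  50.5] F [-0.6 -1.1  6.6] w 18.9 61.0
lat 0.730329571356144
```

The lateral stop was triggered by the underside rubbing on the table (z force), not by the bar. I'll repeat it about 0.8 mm higher.

Run:
```python
from h import *
z=51.4
bot.servo_line(G("set",15,1.5,z),speed=20);bot.dwell(.2); st("up")
print(bot.servo_line(G("set",15,-6,z),speed=8,until_force=3)); s=st("lat")
L=(s["ee_pos"]-H["set"])@yg-20; bot.dwell(.2); s=st("settled"); L2=(s["ee_pos"]-H["set"])@yg-20; print("lat",L,L2)
```

```text
up t 20.7 p [566.5 320.   50.9] F [ 0.  -0.6 -7. ] w 19.0 59.3
True
lat t 21.1 p [566.3 320.9  50.6] F [-1.8 -0.7  4.7] w 19.3 60.9
settled t 21.3 p [566.3 320.9  50.6] F [-1.5 -2.1  5.8] w 19.4 61.2
lat 0.7760588712284537 0.7904682027557506
```

Each line starts from the measured pose, so it sags about 0.4 mm again and touches the table. I'll start from higher.

Run:
```python
from h import *
z=52.2
bot.servo_line(G("set",15,2,z),speed=20);bot.dwell(.2); st("up")
print(bot.servo_line(G("set",15,-6,z+1),speed=8,until_force=3)); s=st("lat")
L=(s["ee_pos"]-H["set"])@yg-20; bot.dwell(.2); s=st("settled"); L2=(s["ee_pos"]-H["set"])@yg-20; print("lat",L,L2)
```

```text
up t 21.8 p [566.4 319.5  51.7] F [-0.9 -0.7 -7.9] w 19.1 59.3
True
lat t 22.2 p [566.1 320.8  51.1] F [-0.9 -0.8 -7.9] w 19.2 59.6
settled t 22.4 p [565.9 320.8  50.8] F [-2.1  1.   0.7] w 19.0 60.3
lat 0.874607846117474 0.8718690268927567
```

The 3 N threshold is inside the transients. I'll step on absolute targets and read the lateral force myself.

```bash
cat >> h.py <<'E'
def rd(g):
    b=np.mean([bot.read_state()["ft_force"]@np.c_[e,yg,[0,0,1]] for _ in range(1)],0); s=bot.read_state(); p=s["ee_pos"]-H[g]
    return s["clock"],70-p@e,p@yg-20,p[2],*b
E
python3 - <<'E'
from h import *
z=52.2
bot.servo_line(G("set",15,1.2,z),speed=20);bot.dwell(.1); print(np.round(rd("set"),2))
for l in np.arange(.8,-3.5,-.4):
    bot.servo_line(G("set",15,l,z),speed=8); bot.dwell(.05); r=rd("set"); print(round(l,1),np.round(r,2))
    if r[5]>4: break
E
```

```text
[22.78 15.26  1.4  51.66  0.07  0.09 -8.31]
0.8 [23.08 15.04  0.81 52.12  0.31  0.75 -7.06]
0.4 [23.38 15.    0.52 52.15  0.4   1.59 -7.32]
0.0 [23.68 14.98  0.42 52.18 -0.33  4.63 -6.35]
```

The bar is felt at lateral ≈0.5 mm. Next I slide home and step until about 8 N along the bar.

```bash
cat >> h.py <<'E'
def home(g,l,z,b0=2.0,F=7.5):
    bot.servo_line(G(g,b0,l,z),speed=25); bot.dwell(.1); r=rd(g); print("b0",np.round(r,2))
    b=b0
    while b>-5 and r[4]>-F and abs(r[5])<12:
        b-=.3 if r[4]>-2.5 else .12
        bot.servo_line(G(g,b,l,z),speed=8); bot.dwell(.06); r=rd(g); print(round(b,2),np.round(r,2))
    return b
E
python3 - <<'E'
from h import *
b=home("set",.25,51.6)
bot.dwell(.4); print(np.round(rd("set"),2))
c=bot.read_camera("wrist"); cv2.imwrite("pics/p3.png",c["image"])
E
```

```text
b0 [24.44  1.87  0.44 51.57  1.93  5.44 -8.62]
1.7 [ 2.475e+01  1.790e+00  4.300e-01  5.155e+01  2.000e-02  5.990e+00
 -7.570e+00]
1.4 [25.06  1.68  0.42 51.53 -1.1   4.79 -7.74]
1.1 [25.37  1.48  0.4  51.5  -2.5   4.95 -6.87]
0.98 [25.68  1.4   0.41 51.5  -2.14  5.94 -6.91]
0.68 [25.98  1.1   0.41 51.47 -2.32  5.16 -6.11]
0.38 [26.29  0.83  0.43 51.43 -2.03  5.81 -7.19]
0.08 [26.6   0.62  0.42 51.4  -3.01  5.68 -6.95]
-0.04 [26.91  0.56  0.4  51.43 -3.15  5.59 -6.81]
-0.16 [27.22  0.51  0.38 51.44 -5.09  5.58 -6.13]
-0.28 [27.52  0.46  0.4  51.41 -4.72  5.97 -5.95]
-0.4 [27.83  0.46  0.41 51.37 -6.32  5.95 -5.51]
-0.52 [28.14  0.42  0.41 51.35 -6.6   6.92 -5.6 ]
-0.64 [28.45  0.37  0.39 51.37 -7.96  6.08 -4.57]
[28.85  0.39  0.41 51.34 -6.98  6.25 -4.47]
```

View pics/p3.png

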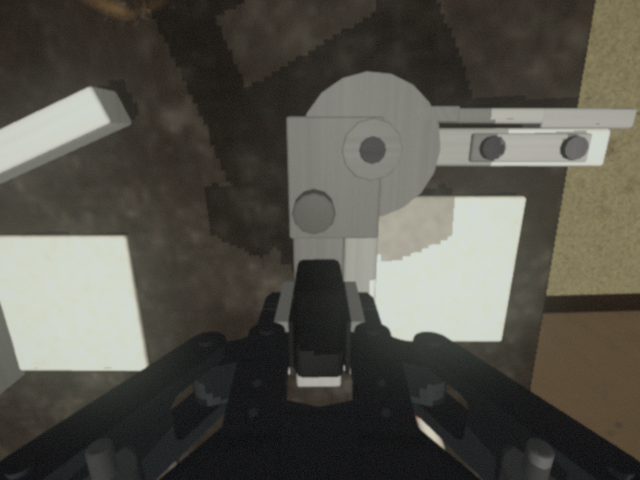

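The gauge is seated: the hook is at the pin and the blade lies along the strapped wing, at (440–635,115). I'll press slightly more, lower it, release, and push the lock cap.

Run:
```python
from h import *
bot.servo_line(G("set",-.95,.25,51.2),speed=8); bot.dwell(.4); print(np.round(rd("set"),2))
bot.servo_line(G("set",-.5,.3,50.8),speed=8); print(np.round(rd("set"),2))
bot.move_gripper(45); st("open")
bot.servo_line(G("set",0,.3,100),speed=200)
bot.move_gripper(0,20)
p=H["set"]+21.6*e+22.4*yg
bot.servo_line(list(p+[0,0,85]),speed=150); bot.dwell(.1)
s=bot.read_state();c=bot.read_camera("wrist"); pickle.dump((s,c),open("lk.pkl","wb"));cv2.imwrite("pics/lk.png",c["image"])
st("above")
print(bot.servo_line(list(p+[0,0,60]),speed=12,until_force=10)); st("locked")
for k in range(2): 
    bot.dwell(.1); st()
```

```text
[ 29.55   0.26   0.4   51.29 -10.69   7.34   0.08]
[29.8   0.3   0.4  51.26 -8.63  6.95  1.47]
open t 30.2 p [582.5 321.2  51.4] F [-0.5  1.3 -0.6] w 44.7 0.0
above t 31.7 p [534.2 320.4  85.4] F [0.2 0.  0.8] w -0.1 0.0
True
locked t 33.0 p [533.4 320.5  68.9] F [-1.3 -0.6  6. ] w 0.1 3.0
 t 33.1 p [533.4 320.5  69. ] F [-1.1 -0.8  5.9] w 0.1 3.0
 t 33.2 p [533.4 320.5  69. ] F [-1.8 -0.7  5.7] w -0.1 3.0
```

The fingertips are at about 50 mm, which matches the locked height. I'll press a little further to be sure, then lift and check the seating.

Run:
```python
from h import *
p=H["set"]+21.6*e+22.4*yg
for zz in (68.6,68.4,68.2):
    bot.servo_line(list(p+[0,0,zz]),speed=8); bot.dwell(.05); s=st(zz)
    if s["ft_force"][2]>11: break
bot.servo_line(list(p+[0,0,100]),speed=200)
bot.move_gripper(45)
bot.servo_line(G("set",0,.3,105),speed=200);bot.dwell(.2)
s=bot.read_state();c=bot.read_camera("wrist");pickle.dump((s,c),open("v.pkl","wb"))
P=cloud(c,wristT(s,c))
I=c["image"].copy(); cv2.imwrite("pics/v.png",I)
```

```text
68.6 t 33.5 p [533.4 320.5  69. ] F [-1.1 -0.7  5.1] w 0.4 2.9
68.4 t 33.8 p [533.4 320.5  68.9] F [-1.6 -1.2  7.8] w -0.2 3.6
68.2 t 34.1 p [533.5 320.6  68.9] F [-2.8 -1.2  8.7] w 0.2 4.4
```

View pics/v.png

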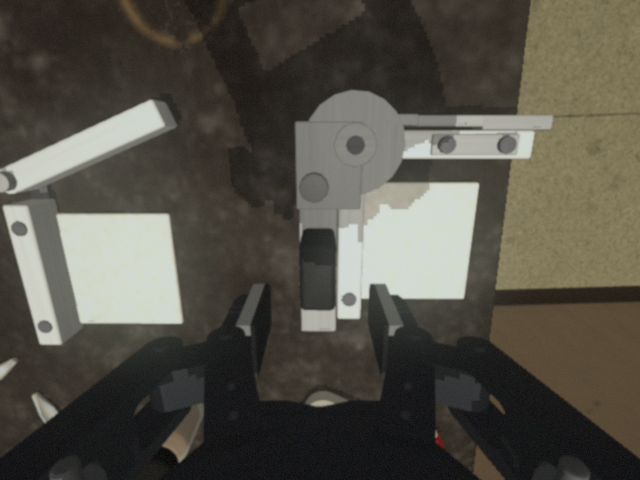

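The gauge sits flush: the stock edge (300–337, 210–330) is parallel to and against the bar, and the blade lies along the wing. The cap is at its hard stop. Next I regrip, pull back, and move to the new guide.

Run:
```python
from h import *
bot.servo_line(G("set",.3,.4,51.3),speed=120)
bot.move_gripper(0,60); print(np.round(rd("set"),2))
bot.servo_line(G("set",1,.6,52),speed=15)
bot.servo_line(G("set",125,1.5,52.3),speed=100); print(np.round(rd("set"),2))
bot.servo_line(G("set",130,2,90),speed=150)
bot.servo_line(G("new",130,3,90),speed=200)
bot.servo_line(G("new",130,3,54),speed=100)
bot.servo_line(G("new",30,3,52.6),speed=80); bot.dwell(.1); print(np.round(rd("new"),2))
bot.servo_line(G("new",12,1.2,52.4),speed=30); bot.dwell(.1); print(np.round(rd("new"),2))
for l in (.8,.5,.25,0,-.3,-.6,-.9,-1.2):
    bot.servo_line(G("new",12,l,52.2),speed=8); bot.dwell(.05); r=rd("new"); print(l,np.round(r,2))
    if r[5]>3.5: break
c=bot.read_camera("wrist"); cv2.imwrite("pics/n1.png",c["image"])
```

```text
[36.52 -0.13  0.47 52.45 -1.9   3.22  6.74]
[ 38.16 125.07   1.35  52.39  -4.    -1.59   4.93]
[ 4.178e+01  3.018e+01  2.960e+00  5.270e+01  5.100e-01  5.000e-02
 -7.430e+00]
[42.62 12.13  1.22 52.37  0.63  0.   -7.22]
0.8 [42.92 12.03  0.81 52.28 -0.51  0.1  -5.33]
0.5 [43.22 11.99  0.62 52.27 -0.78  1.69 -5.3 ]
0.25 [43.52 11.98  0.56 52.27 -0.6   4.45 -3.29]
```

Run:
```python
from h import *
b=home("new",.4,53.0,b0=.6,F=7.5)
bot.dwell(.3); print(np.round(rd("new"),2))
c=bot.read_camera("wrist"); cv2.imwrite("pics/n2.png",c["image"])
```

```text
b0 [44.28  0.57  0.5  52.92  0.92  4.12 -7.99]
0.3 [44.59  0.48  0.54 52.9   0.54  5.68 -9.24]
0.0 [44.9   0.32  0.51 52.91 -1.71  5.65 -6.96]
-0.3 [45.21  0.13  0.53 52.85 -1.83  6.09 -7.1 ]
-0.6 [45.52 -0.15  0.51 52.83 -2.46  5.07 -6.36]
-0.9 [45.82 -0.39  0.52 52.83 -3.08  5.2  -7.13]
-1.02 [46.13 -0.46  0.49 52.84 -3.7   5.56 -6.66]
-1.14 [46.44 -0.47  0.5  52.79 -4.39  5.45 -6.1 ]
-1.26 [46.75 -0.53  0.5  52.78 -4.8   5.74 -6.27]
-1.38 [47.06 -0.57  0.51 52.74 -5.21  6.3  -7.39]
-1.5 [47.37 -0.61  0.49 52.73 -4.84  5.2  -5.72]
-1.62 [47.68 -0.66  0.52 52.7  -5.72  4.83 -5.11]
-1.74 [47.98 -0.7   0.51 52.66 -6.47  5.64 -5.66]
-1.86 [48.29 -0.74  0.5  52.63 -7.08  4.69 -5.14]
-1.98 [48.6  -0.77  0.49 52.59 -8.14  5.4  -5.51]
[48.9  -0.77  0.52 52.58 -6.39  5.18 -4.98]
```

View pics/n2.png

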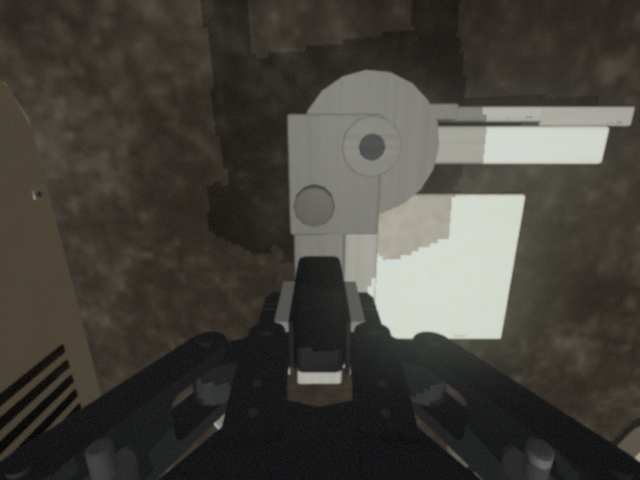

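The gauge is seated on the new guide and the wing has swung to lie along the blade, at (440–605,145). I'll give the final press, lower it, release, retreat and check.

Run:
```python
from h import *
bot.servo_line(G("new",-2.3,.4,52.7),speed=8); bot.dwell(.5); print(np.round(rd("new"),2))
bot.servo_line(G("new",-1.9,.45,52.1),speed=8); print(np.round(rd("new"),2))
bot.move_gripper(45); st("open")
bot.servo_line(G("new",-.7,.5,105),speed=150);bot.dwell(.2)
s=bot.read_state();c=bot.read_camera("wrist")
I=c["image"]; V=cv2.imread("pics/v.png")
cv2.imwrite("pics/cmp.png",np.vstack([V[80:340,250:590],I[80:340,250:590]]))
```

```text
[ 49.7   -0.88   0.54  52.49 -11.2    6.31  -0.84]
[ 49.95  -0.83   0.54  52.44 -11.03   7.28   1.71]
open t 50.3 p [597.8 110.9  52.6] F [ 0.5 -0.1 -0. ] w 44.9 0.0
```

View pics/cmp.png

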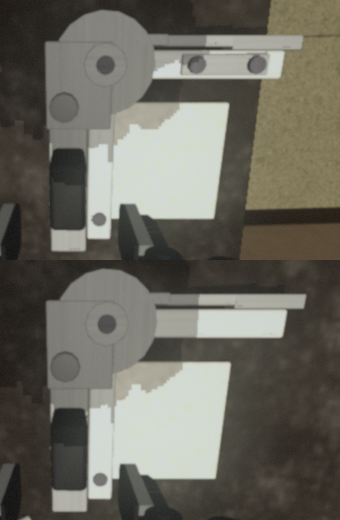

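The two seated views match: stock flush, blade along the wing, same angles. Handing in.

```bash
python3 -c "
from h import *
print(bot.finish_job())"
```

```text
the job is handed in; nothing more can be done
None
```

I set the gauge on the clamped guide, locked it, and left it seated on the other guide with the loose wing swung to that angle; I handed the job in at about 51 s, comparing the two angles by eye in the wrist images only, and tool force along the bar peaked near 11 N (roughly 8–9 N at the pin after friction, by my estimate).

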